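Load the canister car and hold its signal at clear

TASK

Get the canister car ready to leave: set a spare canister from the dock upright, gently and fully down into each empty pocket of the blue gondola, leaving the canister already aboard as it is and the spare that is not needed on the dock. Only when the car is full, turn the signal controller's spring-return dial clockwise past its first two notches to the third, so that the semaphore's arm drops to clear, and finish with the gripper still holding it there against its spring, never letting go. Do not disturb the other things on the table.

Things in the scene. Friction and masses are not known exactly. Their poses are not given: they have to be found in the camera images.
- siding: Cork roadbed 74 x 262 mm with track and a blue open gondola car, all fixed, long side along its y. Origin on the table under the car's middle, z up. Car 60 mm wide outside, 52 inside, walls end 64 mm above the table. In it three equal pockets in a row, 60 mm apart, each 49 mm (y) x 52 mm (x), parted by battens with tops 54 mm above the table. Place and heading change.
- pocket_0 (a point): Centre of the floor of the car's pocket at the siding's -y end, 46 mm above the table (axes as the siding). Pockets 0, 1 and 2 lie in a row, 60 mm apart. One of the three already holds a canister, the other two are empty; which one changes.
- pocket_1 (a point): The same for the middle pocket.
- pocket_2 (a point): The same for the pocket at the siding's +y end.
- dock: Low wooden freight dock, deck 90 mm (x) by 199 mm (y), deck top 46 mm (level with the pocket floors) above the table; the spare canisters stand on it in a row along y, 65 mm apart or nearly. Origin on the table under its middle, z up. Its place and heading change.
- canister_0: White moulded canister, upright cylinder 42.4 mm across and 42 mm tall with a 2 mm knob on its lid, 14 to 27 g. Origin: centre of its underside, z up. It stands in one of the car's pockets from the start, showing 24 mm above the car's walls.
- canister_1: A canister exactly like canister_0; a spare, on the dock at the start.
- canister_2: A canister exactly like canister_0; a spare, on the dock at the start.
- canister_3: A canister exactly like canister_0; a spare, on the dock at the start.
- signal_frame: Signal controller fixed to the table: grey box 104 x 96 x 34 mm on a steel plate, the dial on top; a strap with a pull rod runs along its +x to a semaphore mast 145 mm from the dial, 168 mm high, whose arm the dial drops by 0.6 of its own angle. Origin on the table under the dial's upright axis, z up. Place and heading change.
- dial_grip: The dial's black grip bar, 64 mm long (its x), 13 mm wide (its y), 30 mm high. Origin on the dial's axis, centre of the bar's underside, 47 mm above the table (top 77 mm); z up. Turns with the dial: at rest its x axis is 0.6 rad counter-clockwise (from above) of the signal frame's x. Right under it a hub 48 mm and an index wheel 72 mm across.
- signal_dial (a joint): Dial angle in rad, growing clockwise seen from above. 0 at rest; spring notches felt at 0.4 (one stud beside it), 0.8 (two) and 1.2 (three); end stop at 1.30. A return spring, 0.07 Nm at rest and 0.12 Nm at the third notch, turns it all the way back when let go; each notch adds up to about 0.05 Nm to get past.
- pin_tin: Bystander: round tin 52 mm across, 23 mm high. Origin: centre of its underside. Not to be disturbed.
- oil_bottle: Bystander: oil bottle 32 mm across, 90 mm high. Origin: centre of its underside. Not to be disturbed.
- small_driver: Bystander: small screwdriver 120 mm long, lying. Origin: centre of its underside. Not to be disturbed.
- block_signal: Bystander: two-light signal on a mast, foot 30 x 30 mm, 135 mm high. Origin: centre of its underside. Not to be disturbed.
Things that resemble listed ones, but are neither listed nor needed, are in the scene too. What is shaped like the canister_3 but black is not meant.

How it is judged:
On the way, in this order (a step that is already met when the one before it is completed fails the run):
1. Every pocket of the car holds a canister, upright and fully down, let go by the gripper (((horizontal distance between canister_0 and pocket_0 below 0.008 m and z of canister_0 in the frame of pocket_0 below 0.004 m and angle between canister_0's own z axis and vertical below 0.1 rad) or (horizontal distance between canister_1 and pocket_0 below 0.008 m and z of canister_1 in the frame of pocket_0 below 0.004 m and angle between canister_1's own z axis and vertical below 0.1 rad) or (horizontal distance between canister_2 and pocket_0 below 0.008 m and z of canister_2 in the frame of pocket_0 below 0.004 m and angle between canister_2's own z axis and vertical below 0.1 rad) or (horizontal distance between canister_3 and pocket_0 below 0.008 m and z of canister_3 in the frame of pocket_0 below 0.004 m and angle between canister_3's own z axis and vertical below 0.1 rad)) and ((horizontal distance between canister_0 and pocket_1 below 0.008 m and z of canister_0 in the frame of pocket_1 below 0.004 m and angle between canister_0's own z axis and vertical below 0.1 rad) or (horizontal distance between canister_1 and pocket_1 below 0.008 m and z of canister_1 in the frame of pocket_1 below 0.004 m and angle between canister_1's own z axis and vertical below 0.1 rad) or (horizontal distance between canister_2 and pocket_1 below 0.008 m and z of canister_2 in the frame of pocket_1 below 0.004 m and angle between canister_2's own z axis and vertical below 0.1 rad) or (horizontal distance between canister_3 and pocket_1 below 0.008 m and z of canister_3 in the frame of pocket_1 below 0.004 m and angle between canister_3's own z axis and vertical below 0.1 rad)) and ((horizontal distance between canister_0 and pocket_2 below 0.008 m and z of canister_0 in the frame of pocket_2 below 0.004 m and angle between canister_0's own z axis and vertical below 0.1 rad) or (horizontal distance between canister_1 and pocket_2 below 0.008 m and z of canister_1 in the frame of pocket_2 below 0.004 m and angle between canister_1's own z axis and vertical below 0.1 rad) or (horizontal distance between canister_2 and pocket_2 below 0.008 m and z of canister_2 in the frame of pocket_2 below 0.004 m and angle between canister_2's own z axis and vertical below 0.1 rad) or (horizontal distance between canister_3 and pocket_2 below 0.008 m and z of canister_3 in the frame of pocket_2 below 0.004 m and angle between canister_3's own z axis and vertical below 0.1 rad)) and contact force between the fingers and canister_0 below 0.05 N and contact force between the fingers and canister_1 below 0.05 N and contact force between the fingers and canister_2 below 0.05 N and contact force between the fingers and canister_3 below 0.05 N), for 0.2 s.
2. The dial is held by the fingers at its third notch (value of joint signal_dial above 1.08 rad and contact force between the fingers and dial_grip above 0.5 N), for 0.5 s.
At the end, for the whole second after the job is handed in: Each pocket holds an untouched upright canister, fully down (within 4 mm of the floor, 8 mm of the centre); the spare left over stands on the dock; the fingers (over 0.5 N on the bar) hold the dial still at its third notch (over 1.08 rad) (all of step 1 and all of step 2 and ((x of canister_1 in the frame of dock between -0.045 and 0.045 m and y of canister_1 in the frame of dock between -0.1 and 0.1 m and z of canister_1 in the frame of dock between 0.042 and 0.051 m and angle between canister_1's own z axis and vertical below 0.1 rad) or (x of canister_2 in the frame of dock between -0.045 and 0.045 m and y of canister_2 in the frame of dock between -0.1 and 0.1 m and z of canister_2 in the frame of dock between 0.042 and 0.051 m and angle between canister_2's own z axis and vertical below 0.1 rad) or (x of canister_3 in the frame of dock between -0.045 and 0.045 m and y of canister_3 in the frame of dock between -0.1 and 0.1 m and z of canister_3 in the frame of dock between 0.042 and 0.051 m and angle between canister_3's own z axis and vertical below 0.1 rad)) and velocity of joint signal_dial between -0.1 and 0.1 rad/s); the arm keeps its last pose, push and grip.
It fails at once if The dial is turned to a notch before the car is full (value of joint signal_dial above 0.3 rad and not (((horizontal distance between canister_0 and pocket_0 below 0.008 m and z of canister_0 in the frame of pocket_0 below 0.004 m and angle between canister_0's own z axis and vertical below 0.1 rad) or (horizontal distance between canister_1 and pocket_0 below 0.008 m and z of canister_1 in the frame of pocket_0 below 0.004 m and angle between canister_1's own z axis and vertical below 0.1 rad) or (horizontal distance between canister_2 and pocket_0 below 0.008 m and z of canister_2 in the frame of pocket_0 below 0.004 m and angle between canister_2's own z axis and vertical below 0.1 rad) or (horizontal distance between canister_3 and pocket_0 below 0.008 m and z of canister_3 in the frame of pocket_0 below 0.004 m and angle between canister_3's own z axis and vertical below 0.1 rad)) and ((horizontal distance between canister_0 and pocket_1 below 0.008 m and z of canister_0 in the frame of pocket_1 below 0.004 m and angle between canister_0's own z axis and vertical below 0.1 rad) or (horizontal distance between canister_1 and pocket_1 below 0.008 m and z of canister_1 in the frame of pocket_1 below 0.004 m and angle between canister_1's own z axis and vertical below 0.1 rad) or (horizontal distance between canister_2 and pocket_1 below 0.008 m and z of canister_2 in the frame of pocket_1 below 0.004 m and angle between canister_2's own z axis and vertical below 0.1 rad) or (horizontal distance between canister_3 and pocket_1 below 0.008 m and z of canister_3 in the frame of pocket_1 below 0.004 m and angle between canister_3's own z axis and vertical below 0.1 rad)) and ((horizontal distance between canister_0 and pocket_2 below 0.008 m and z of canister_0 in the frame of pocket_2 below 0.004 m and angle between canister_0's own z axis and vertical below 0.1 rad) or (horizontal distance between canister_1 and pocket_2 below 0.008 m and z of canister_1 in the frame of pocket_2 below 0.004 m and angle between canister_1's own z axis and vertical below 0.1 rad) or (horizontal distance between canister_2 and pocket_2 below 0.008 m and z of canister_2 in the frame of pocket_2 below 0.004 m and angle between canister_2's own z axis and vertical below 0.1 rad) or (horizontal distance between canister_3 and pocket_2 below 0.008 m and z of canister_3 in the frame of pocket_2 below 0.004 m and angle between canister_3's own z axis and vertical below 0.1 rad)))).
It fails at once if The canister already aboard is taken out or pushed about (distance of canister_0 from where it was at the start of the episode above 0.015 m).
It fails at once if A canister is dropped ((linear speed of canister_1 above 0.6 m/s and contact force between anything else and canister_1 below 0.02 N) or (linear speed of canister_2 above 0.6 m/s and contact force between anything else and canister_2 below 0.02 N) or (linear speed of canister_3 above 0.6 m/s and contact force between anything else and canister_3 below 0.02 N)).
It fails at once if A canister is tipped over (angle between any of canister_0, canister_1, canister_2, canister_3's own z axis and vertical above 0.8 rad).
It fails at once if One of the other things on the table is disturbed (moved more than 30 mm) (distance of any of pin_tin, oil_bottle, small_driver, block_signal from where it was at the start of the episode above 0.03 m).
It also fails if it takes over 58 s, if anything falls off the work surface, if the arm or the gripper's body presses on something with over 40 N, if the wrist force passes 120 N, or if a joint passes its speed limit or range.

ROBOT

A 6-joint arm with a two-finger parallel gripper is mounted at the origin on a cart in front of the work surface, level with it; the furniture and walls round the work are solid. World frame = base frame: x ahead of the robot, y to its left, z up, the work surface at z = 0. Lengths are in m, angles in rad, forces in N, time in s.
With the tool pointing down it reaches from about 0.35 to 0.8 m from the base axis. Payload 7.3 kg.
Tool frame: the origin (TCP) lies between the finger pads; the fingertips stand 25 mm ahead of it and the grasp point (between the pads) lies 6 mm ahead of it (r.tip_extent is the distance from the TCP to the fingertips, in m); z points along the fingers, y is the line along which they close (so a half turn about z gives the same grasp; the last joint's range is limited). The gripper opens to 85 mm and grips with 20 to 120 N. Pads are 22 mm wide; open, the fingers measure 114 mm over their backs; the gripper's body (76 mm by 85 mm) begins 54 mm behind the grasp point. The pads swing forward as they close: fully open they stand 13 mm farther back than shut.
Start: joints at [1.016, 0.342, 1.524, -0, 1.275, -0.146], TCP at [0.209, 0.482, 0.256] pointing down, gripper open.
Joint ranges: [-2.53, 2.53], [-0.77, 2.02], [0.04, 2.7], [-1, 4.14], [0.28, 2.66], [-3.11, 3.11]. Speed limits (rad/s): [2.57, 2.57, 3.14, 3.14, 3.14, 3.14].

INTERFACE

Orientations are given as a unit quaternion [x, y, z, w].
In Python, from workcell import r, command_gripper, optics gives the robot as it stands. The module is installed in compiled form; this text tells all that it offers. Calls block until the motion is done:
- r.reach(position, orientation): joint-space move of the TCP to a pose.
- r.move_straight(position, orientation=None, speed=0.15, max_force=None): straight line of the TCP; orientation=None keeps the orientation; speed is the mean speed in m/s. With max_force (N) it stops when the force on the tool has changed by that much, and returns True; else False.
- r.movej(angles): joint-space move.
- command_gripper(opening, force=None): finger opening in m; force is the grip in N (None keeps the last); returns when the fingers have stopped.
- r.hold(seconds).
- r.solve_ik(position, orientation): joint angles nearest the present ones, or None.
- r.read_state(): the state.
- optics.get_image(name): name is "scene" or "top" or "wrist"; returns (picture, depth): 400x640x3 uint8, red, green, blue; 400x640 float32, m along the optical axis (not along the pixel's ray), 0 where there is no reading.
- optics.camera_model(name): a dict with "K" (3x3 intrinsics, pixels), "R" (3x3) and "t" (3): a world point X has camera coordinates R X + t; the wrist camera has in their place "tool_from_camera" (4x4, takes a point from camera to tool coordinates, whose origin is the TCP and whose axes are the flange's). Camera axes: x right, y down, z forward; pixel columns grow to the right and rows downward; lengths in m; the calibration is good to about 2 mm. A picture is of the moment at which its call begins: read the wrist's pose just before it. camera_model takes no time and is no camera call.
A pose or a line that the arm cannot do raises r.PlanningError and nothing moves.
- r.finish_job(): hands the job in; it is judged then, once.
The state is a dict: "time_s": time; "joint_positions": joint angles; "dq": joint speeds; "tau": joint torques, N m; "eef_pos": TCP position; "eef_rot": TCP orientation; "contact_force": force on the tool from outside, world axes, zero at the start; "torque": the same for the moment, N m; "grip_width": finger opening in m; "grip_force": force on a finger pad.
Only numpy, scipy, OpenCV 4.12 (cv2) and the standard library are available. Lean on these libraries where they do the work, as an engineer would, in place of code of your own. Each camera call takes 0.05 s, during which the arm holds its last target. There are 200 camera calls.

## Working session

There is one attempt and no reset: what is moved stays moved. The work goes in short steps, each a Python script; the robot and the scene stay as the last script left them, time stands still between calls to the robot, and variables do not carry over. Pictures are saved under pics/ and viewed, at most 10 in all, crops included, and the job is handed in when it is done.

```bash
mkdir -p pics
python3 - <<'E'
from workcell import r, command_gripper, optics
import cv2,numpy as np
for n in ["top","scene"]:
    im,d=optics.get_image(n); m=optics.camera_model(n)
    cv2.imwrite(f"pics/{n}0.png",im[:,:,::-1]); np.savez(f"{n}0.npz",im=im,d=d,**{k:np.array(v) for k,v in m.items() if k in "KRt"})
    print(n,m)
print(optics.camera_model("wrist")); print(r.read_state(), r.tip_extent)
E
```

```text
top {'K': array([[437.79582334,   0.        , 309.16705952],
       [  0.        , 437.79582334, 201.47939637],
       [  0.        ,   0.        ,   1.        ]]), 'R': array([[-0.02381131, -0.99966697, -0.00994877],
       [-0.98809   ,  0.02504653, -0.151825  ],
       [ 0.15202362,  0.00621512, -0.98835732]]), 't': array([0.22626452, 0.62878933, 0.82560047])}
scene {'K': array([[412.3545043 ,   0.        , 319.43458795],
       [  0.        , 412.3545043 , 201.52948393],
       [  0.        ,   0.        ,   1.        ]]), 'R': array([[ 0.79520925, -0.60611599,  0.01629917],
       [-0.44187934, -0.59772317, -0.66893173],
       [ 0.4151926 ,  0.52473843, -0.74314513]]), 't': array([-0.37780031,  0.44644972,  0.76701968])}
{'K': array([[323.04895271,   0.        , 316.6323576 ],
       [  0.        , 323.04895271, 192.44210573],
       [  0.        ,   0.        ,   1.        ]]), 'tool_from_camera': array([[ 3.57292356e-05, -9.65274823e-01, -2.61236512e-01,
         6.53527213e-02],
       [ 9.99999891e-01,  1.55878763e-04, -4.39205886e-04,
         1.05973205e-04],
       [ 4.6
[... 188 characters left out ...]
ions': array([ 1.01599609e+00,  3.42658519e-01,  1.52490045e+00,  2.32805579e-05,
        1.27541878e+00, -1.45975448e-01]), 'dq': array([-3.58286404e-04, -8.96288014e-04, -2.08003594e-03, -9.60536234e-04,
        3.10866271e-04, -1.14400186e-05]), 'tau': array([ 1.57923645e-03, -4.34445798e+01, -2.46493042e+01, -2.97142778e-04,
        4.64456709e-03,  2.48894810e-05]), 'eef_pos': array([0.20849637, 0.48147737, 0.25569994]), 'eef_rot': array([ 2.02995098e-01,  9.79179509e-01, -6.46644983e-04, -2.48182171e-04]), 'contact_force': array([ 1.05156259, -0.9793099 ,  0.30982769]), 'torque': array([-0.00515668,  0.00801475,  0.05486704]), 'grip_force': 0.0, 'grip_width': 0.08528128832286255} 0.025
```

View pics/top0.png

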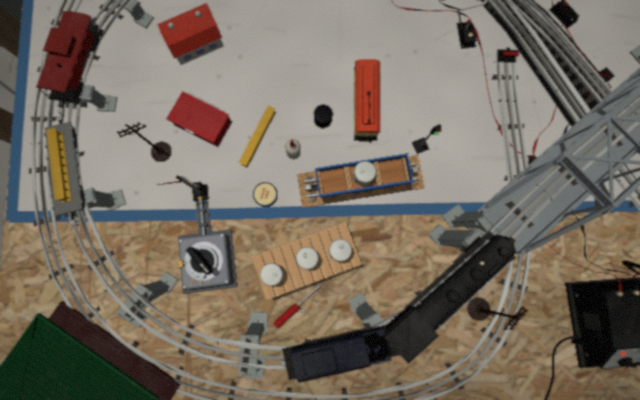

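View pics/scene0.png

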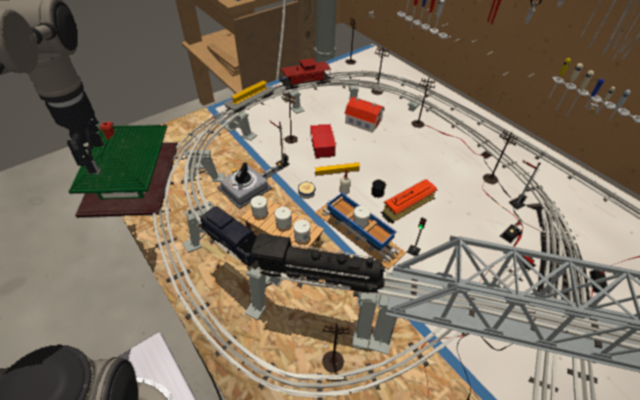

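The top view shows the gondola at (362,178) with a canister in its middle pocket. The dock spares are at (272,274), (308,258) and (340,250), and the dial is at (205,262). The pin tin is at (264,194), the bottle at (293,148), the driver at (290,315) and the block signal at (425,142). A locomotive on the raised track runs near the dock (300–500, 250–370).

```bash
cat > h.py <<'E'
import numpy as np,cv2
def ray(K,R,t,uv,z):
    uv=np.atleast_2d(uv).astype(float); d=np.c_[uv,np.ones(len(uv))]@np.linalg.inv(K).T@R; c=-R.T@t
    return c+d*((z-c[2])/d[:,2])[:,None]
def cloud(K,R,t,d):
    v,u=np.mgrid[:d.shape[0],:d.shape[1]]
    p=np.stack([u*d,v*d,d],-1)@np.linalg.inv(K).T
    return (p-t)@R
def rect(mask):
    c,_=cv2.findContours(mask.astype(np.uint8),cv2.RETR_EXTERNAL,cv2.CHAIN_APPROX_NONE)
    c=max(c,key=cv2.contourArea); return cv2.minAreaRect(c),c
E
python3 - <<'E'
import numpy as np,cv2
from h import *
f=np.load("top0.npz"); im,d,K,R,t=[f[k] for k in("im","d","K","R","t")]
P=cloud(K,R,t,d); hsv=cv2.cvtColor(im,cv2.COLOR_RGB2HSV)
for u,v in [(364,172),(272,274),(308,258),(340,250),(205,262),(264,194),(293,148),(290,312),(425,142),(200,190),(335,362),(400,335),(470,275),(520,240),(247,345),(365,310),(270,340),(460,235),(300,180),(420,165),(60,370),(120,290)]:
    print((u,v),P[v,u].round(3))
# canister tops: white & z 0.08..0.095
m=((hsv[...,1]<60)&(hsv[...,2]>120)&(P[...,2]>.075)&(P[...,2]<.1)).astype(np.uint8)
n,l,s,c=cv2.connectedComponentsWithStats(m)
for i in range(1,n):
    if s[i,4]>60:
        q=P[l==i]; print("can",c[i].round(1),s[i],ray(K,R,t,c[i],.088).round(4),q.mean(0).round(4))
b=((hsv[...,0]>100)&(hsv[...,0]<125)&(hsv[...,1]>120)); b[:145]=0;b[200:]=0;b[:,:290]=0;b[:,430:]=0
(rc,cn)=rect(cv2.morphologyEx(b.astype(np.uint8),cv2.MORPH_CLOSE,np.ones((15,15))))
X=ray(K,R,t,cn[:,0],.064)[:,:2].astype(np.float32);print("car",cv2.minAreaRect(X))
E
```

```text
(364, 172) [0.683 0.103 0.087]
(272, 274) [0.493 0.283 0.088]
(308, 258) [0.521 0.215 0.087]
(340, 250) [0.535 0.155 0.084]
(205, 262) [0.519 0.413 0.067]
(264, 194) [0.657 0.304 0.018]
(293, 148) [0.744 0.241 0.053]
(290, 312) [0.417 0.255 0.016]
(425, 142) [ 0.762 -0.039  0.008]
(200, 190) [0.669 0.437 0.019]
(335, 362) [0.358 0.176 0.207]
(400, 335) [0.399 0.077 0.229]
(470, 275) [ 0.486 -0.037  0.222]
(520, 240) [ 0.542 -0.156  0.146]
(247, 345) [0.373 0.325 0.123]
(365, 310) [0.422 0.11  0.063]
(270, 340) [ 0.361  0.297 -0.002]
(460, 235) [ 0.556 -0.067  0.101]
(300, 180) [0.688 0.229 0.004]
(420, 165) [ 0.713 -0.025  0.008]
(60, 370) [0.337 0.651 0.119]
(120, 290) [0.471 0.559 0.104]
can [364.7 171.3] [354 161  22  21 350] [[0.6843 0.1022 0.088 ]] [0.6847 0.102  0.0864]
can [ 88.3 193.9] [ 85 187   8  14  62] [[0.6536 0.6347 0.088 ]] [0.6555 0.64   0.0779]
can [100.1 238.9] [ 85 207  42  72 241] [[0.5666 0.6078 0.088 ]] [0.5665 0.605  0.0941]
can [ 87.5 256.4] [ 74 228  26  47  95] [[0.5342 0.63   0.088 ]] [0.534  0.6256 0.0968]
can [340.  249.7] [330 239  22  22 378] [[0.5353 0.1549 0.088 ]] [0.5354 0.1549 0.0866]
can [306.7 257.5] [296 247  22  22 382] [[0.5222 0.2177 0.088 ]] [0.5222 0.2177 0.0866]
can [270.8 274. ] [260 263  22  23 390] [[0.4934 0.2853 0.088 ]] [0.4934 0.2854 0.0864]
car ((0.6567847728729248, 0.09547393769025803), (0.034548353403806686, 0.18561072647571564), 18.18701171875)
```

```bash
cat >> h.py <<'E'
def quat(a):  # tool down, tool x at world angle a
    b=(a-0.0)/2; return np.array([np.cos(b),np.sin(b),0,0])
def wristcam(s,m):
    from scipy.spatial.transform import Rotation as Ro
    T=np.eye(4);T[:3,:3]=Ro.from_quat(s["eef_rot"]).as_matrix();T[:3,3]=s["eef_pos"]
    C=np.linalg.inv(T@m["tool_from_camera"]); return m["K"],C[:3,:3],C[:3,3]
def snap(name):
    from workcell import r,optics
    s=r.read_state(); im,d=optics.get_image("wrist"); K,R,t=wristcam(s,optics.camera_model("wrist"))
    cv2.imwrite(f"pics/{name}.png",im[:,:,::-1]); np.savez(name+".npz",im=im,d=d,K=K,R=R,t=t)
E
python3 - <<'E'
from workcell import r
from h import *
for n,p,a in [("dial",(.52,.36,.27),1.85),("dock",(.51,.20,.25),1.85),("car",(.675,.06,.25),1.76)]:
    print(r.solve_ik(p,quat(a))); r.reach(p,quat(a)); snap(n); print(r.read_state()["time_s"],r.read_state()["eef_pos"])
a=[cv2.resize(cv2.imread(f"pics/{n}.png"),(400,250)) for n in("car","dock")]
cv2.imwrite("pics/mos.png",np.hstack(a))
E
```

```text
[ 4.84449920e-01  5.36138024e-01  1.17617022e+00 -4.44089210e-16
  1.42928441e+00  2.05246246e-01]
1.4167 [0.5187558  0.36114981 0.27017207]
[ 2.33807285e-01  3.88787783e-01  1.47119862e+00 -4.44089210e-16
  1.28160625e+00 -4.53963878e-02]
2.1583 [0.51017548 0.20140252 0.25054005]
[-2.43249918e-02  6.38845711e-01  1.04969215e+00 -4.44089210e-16
  1.45305480e+00 -2.13528665e-01]
3.0833 [0.67429694 0.06201701 0.25023993]
```

View pics/car.png

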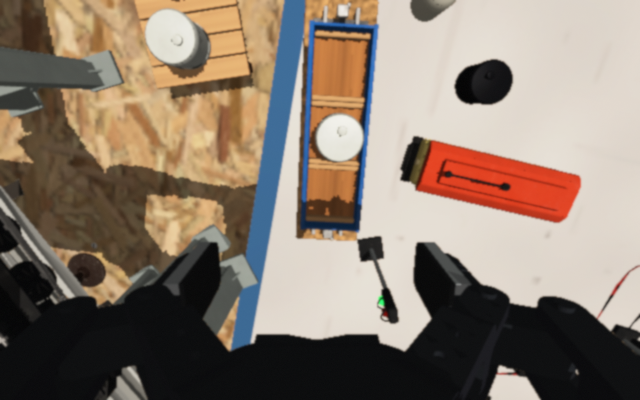

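View pics/dial.png

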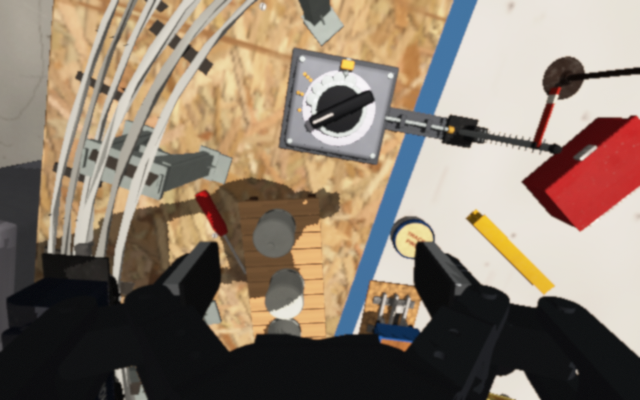

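The car view shows the blue rim with corners at about (312,22), (378,25), (360,230) and (302,228), the middle pocket full and the two end pockets empty. In the dial view the bar runs (308,127)–(372,97), with the box corners around it and the strap and mast going right along (390,118)–(560,150).

Run:
```python
from h import *
def L(n):
    f=np.load(n+".npz"); return [f[k] for k in("im","d","K","R","t")]
im,d,K,R,t=L("car"); P=cloud(K,R,t,d); hsv=cv2.cvtColor(im,cv2.COLOR_RGB2HSV)
b=(hsv[...,0]>100)&(hsv[...,0]<125)&(hsv[...,1]>120)&(np.abs(P[...,2]-.064)<.004); b[240:]=0
rc,cn=rect(cv2.morphologyEx(b.astype(np.uint8),cv2.MORPH_CLOSE,np.ones((5,5))))
print("px",rc); print("car z",P[b][:,2].mean(), b.sum())
print(cv2.minAreaRect(ray(K,R,t,cn[:,0],.064)[:,:2].astype(np.float32)))
wd=(np.abs(P[...,2]-.0545)<.003); wd[:20]=0;wd[240:]=0;wd[:,:300]=0;wd[:,380:]=0
n,l,s,c=cv2.connectedComponentsWithStats(wd.astype(np.uint8))
for i in range(1,n):
    if s[i,4]>25: print("batten",s[i],P[l==i].mean(0).round(4))
def cans(n):
    im,d,K,R,t=L(n);P=cloud(K,R,t,d);hsv=cv2.cvtColor(im,cv2.COLOR_RGB2HSV)
    m=((P[...,2]>.082)&(P[...,2]<.094)).astype(np.uint8); m[250:]=0
    nn,l,s,c=cv2.connectedComponentsWithStats(m)
    for i in range(1,nn):
        if s[i,4]>300:
            cc,_=cv2.findContours((l==i).astype(np.uint8),0,1)
            X=ray(K,R,t,cc[0][:,0],.088)[:,:2].astype(np.float32)
            print(n,"can",s[i],cv2.minEnclosingCircle(X),P[l==i].mean(0).round(4))
cans("car");cans("dock")
im,d,K,R,t=L("dial"); P=cloud(K,R,t,d)
b=(np.abs(P[...,2]-.077)<.006);b[160:]=0;b[:,:290]=0;b[:,400:]=0
rc,cn=rect(b);print("bar px",rc,P[b].mean(0)); print(cv2.minAreaRect(ray(K,R,t,cn[:,0],.077)[:,:2].astype(np.float32)))
hsv=cv2.cvtColor(im,cv2.COLOR_RGB2HSV)
for lo,hi in((.030,.038),):
    b=(P[...,2]>lo)&(P[...,2]<hi);b[170:]=0;b[:,:270]=0;b[:,420:]=0;
    b=cv2.morphologyEx(b.astype(np.uint8),cv2.MORPH_OPEN,np.ones((3,3)))
    rc,cn=rect(b);print("box",rc,cv2.minAreaRect(ray(K,R,t,cn[:,0],.034)[:,:2].astype(np.float32)))
```

```text
px ((335.67352294921875, 126.24412536621094), (67.1861343383789, 208.07762145996094), 4.39870548248291)
car z 0.06597924684973591 2083
((0.6846121549606323, 0.10357022285461426), (0.0586068294942379, 0.18886251747608185), 7.832437038421631)
batten [314  27  58  13 464] [0.6734 0.1908 0.0544]
batten [310  94  56  22 606] [0.6816 0.1333 0.0545]
batten [308 158  52  13 486] [0.6891 0.0738 0.0545]
batten [305 215  50  11 349] [0.6973 0.0163 0.0544]
car can [ 145    8   54   58 2420] ((0.5391687750816345, 0.1551162749528885), 0.021553749218583107) [0.5388 0.1557 0.0875]
car can [  1  47  38  40 534] ((0.4185914993286133, 0.1102789118885994), 0.01799008995294571) [0.4202 0.1095 0.0882]
car can [ 315  113   49   49 1874] ((0.6862978935241699, 0.10318814963102341), 0.020996706560254097) [0.6863 0.1035 0.0875]
dock can [ 302   52   50   54 2125] ((0.4947563409805298, 0.2864256203174591), 0.020968131721019745) [0.4946 0.2868 0.0875]
dock can [ 313  142   47   47 1754] ((0.5230292677879333, 0.21947282552719116), 0.021122898906469345) [0.5232 0.2197 0.0875]
dock can [ 308  211   45   39 1433] ((0.5364264845848083, 0.15766701102256775), 0.021371912211179733) [0.5362 0.1584 0.0875]
bar px ((341.35723876953125, 108.96125793457031), (14.166260719299316, 68.86166381835938), 65.3764419555664) [0.52396563 0.42708447 0.07729988]
((0.5239332318305969, 0.42673730850219727), (0.06331034004688263, 0.012961583212018013), 40.37171936035156)
box ((338.08001708984375, 107.06000518798828), (98.38700103759766, 92.2154541015625), 10.304845809936523) ((0.523773193359375, 0.4265771210193634), (0.10195945203304291, 0.09409788250923157), 5.943410396575928)
```

View pics/mos.png

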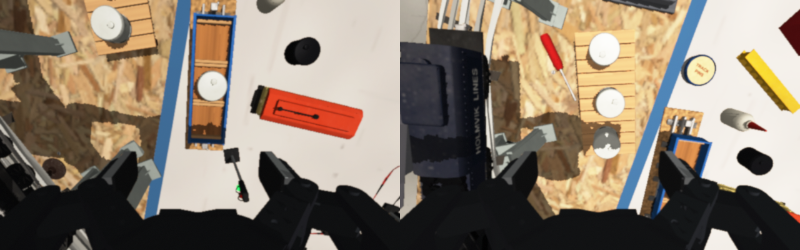

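```bash
cat > pp.py <<'E'
from workcell import r,command_gripper
from h import *
import sys
Z=.091
def pick_place(src,dst,a1,a2):
    q1,q2=quat(a1),quat(a2)
    r.reach((*src,.17),q1); command_gripper(.07,20)
    r.move_straight((*src,Z),q1,speed=.12)
    command_gripper(.03,20); s=r.read_state(); print("grip",s["grip_width"],s["grip_force"],s["eef_pos"],s["contact_force"])
    if s["grip_width"]<.038: sys.exit("missed")
    r.move_straight((*src,.17),q1,speed=.12)
    r.move_straight((*dst,.17),q2,speed=.2)
    r.move_straight((*dst,Z+.006),q2,speed=.08,max_force=8) and print("EARLY STOP")
    hit=r.move_straight((*dst,Z-.001),q2,speed=.02,max_force=5); s=r.read_state()
    print("down",hit,s["eef_pos"],s["contact_force"],s["grip_width"],s["time_s"])
E
python3 - <<'E'
from pp import *
pick_place((.4948,.2864),(.6769,.1630),1.883,1.707)
E
```

```text
grip 0.041515095230358595 20.254270434379578 [0.49526988 0.28659259 0.09196635] [-2.00739676  0.03809679  6.38611911]
down True [0.67726325 0.16304159 0.09158242] [-0.23602256 -0.35477749  4.28896223] 0.04177393293153422 9.1833
```

Run:
```python
from pp import *
command_gripper(.062,20); p=r.read_state()["eef_pos"]
r.move_straight((p[0],p[1],.17),speed=.15)
pick_place((.5230,.2195),(.6934,.0441),1.883,1.707)
command_gripper(.062,20); p=r.read_state()["eef_pos"]
r.move_straight((p[0],p[1],.17),speed=.15)
r.reach((.675,.06,.25),quat(1.76)); snap("chk"); print(r.read_state()["time_s"])
f=np.load("chk.npz"); im,d,K,R,t=[f[k] for k in("im","d","K","R","t")]
P=cloud(K,R,t,d); m=((P[...,2]>.08)&(P[...,2]<.1)).astype(np.uint8); m[250:]=0
nn,l,s,c=cv2.connectedComponentsWithStats(m)
for i in range(1,nn):
    if s[i,4]>300:
        cc,_=cv2.findContours((l==i).astype(np.uint8),0,1)
        print(s[i],cv2.minEnclosingCircle(ray(K,R,t,cc[0][:,0],.088)[:,:2].astype(np.float32)),P[l==i].mean(0).round(4),P[l==i][:,2].std())
```

```text
grip 0.04168781697839606 20.22938311100006 [0.52352604 0.21965479 0.09196833] [-0.11870399  0.3660467   5.84672628]
down True [0.69376255 0.04408173 0.09160472] [-0.24219438  0.30310578  4.96881215] 0.04139854990439602 15.9
17.3833
[ 144    6   55   58 2451] ((0.5392837524414062, 0.15524600446224213), 0.02157314121723175) [0.5389 0.1557 0.0875] 0.0014512468843367841
[ 318   33   51   55 2240] ((0.6774879693984985, 0.16286532580852509), 0.020990781486034393) [0.6774 0.1633 0.0875] 0.0011975988482114614
[  0  45  41  41 873] ((0.4181467890739441, 0.10819739103317261), 0.01939581148326397) [0.4204 0.109  0.0901] 0.0056780499384935824
[ 315  111   48   50 1874] ((0.6863370537757874, 0.10321634262800217), 0.021043838933110237) [0.6863 0.1035 0.0876] 0.001214033604873862
[ 311  179   46   45 1625] ((0.6938348412513733, 0.044831231236457825), 0.021371761336922646) [0.6938 0.0449 0.0875] 0.0013444995480456068
```

View pics/chk.png

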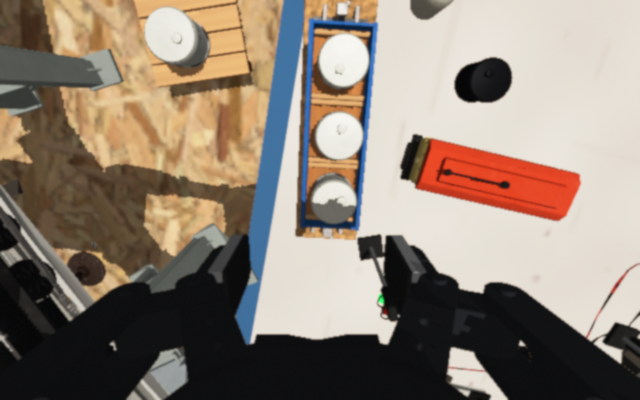

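All three pockets hold canisters with their tops at 0.0875, and the spare is still on the dock. Next is the dial.

Run:
```python
from pp import *
c=(.5238,.4266); a0=.7046+np.pi
j=r.solve_ik((*c,.17),quat(a0)); print(j); print(r.solve_ik((*c,.08),quat(a0-1.25)))
assert abs(j[5]+1.7)<.5
r.reach((*c,.2),quat(a0)); command_gripper(.045,20)
print(r.move_straight((*c,.08),quat(a0),speed=.08,max_force=12))
command_gripper(0.0,25); s=r.read_state();print("grip",s["grip_width"],s["grip_force"],s["eef_pos"],s["contact_force"],s["torque"])
if not .010<s["grip_width"]<.017: sys.exit("bad grip")
command_gripper(0.0,90)
for k in np.arange(.1,1.251,.115):
    r.reach((*c,.08),quat(a0-k)); s=r.read_state()
    print(k.round(3),s["joint_positions"][5].round(3),s["eef_pos"].round(4),s["contact_force"].round(1),s["torque"].round(3),s["grip_width"].round(4),s["time_s"])
r.hold(.6); snap("end")
from workcell import optics
im,d=optics.get_image("scene"); cv2.imwrite("pics/end2.png",np.hstack([cv2.resize(im[130:230,200:360,::-1],(480,300)),cv2.resize(cv2.imread("pics/end.png"),(320,300))]))
im,d=optics.get_image("top");cv2.imwrite("pics/end_top.png",im[:,:,::-1])
```

```text
[ 5.70142564e-01  6.88659648e-01  1.17822398e+00 -4.44089210e-16
  1.27470903e+00 -1.70525376e+00]
[ 5.70142564e-01  7.77383927e-01  1.26916102e+00 -4.44089210e-16
  1.09504770e+00 -4.55253763e-01]
False
grip 0.012194806139112826 29.045503735542297 [0.52365821 0.42696135 0.08044116] [-2.3737019   1.51764257  2.84609968] [0.17147276 0.24717695 0.013134  ]Traceback (most recent call last):
  File "<stdin>", line 12, in <module>
AttributeError: 'float' object has no attribute 'round'
```

Run:
```python
from pp import *
from workcell import optics
c=(.5238,.4266); a0=.7046+np.pi
for k in np.arange(.2,1.26,.105):
    r.reach((*c,.08),quat(a0-k)); s=r.read_state()
    print(round(k,3),np.round(s["joint_positions"][5],3),np.round(s["eef_pos"],4),np.round(s["contact_force"],1),np.round(s["torque"],3),s["grip_width"],s["time_s"])
r.hold(.6); snap("end")
im,d=optics.get_image("scene"); cv2.imwrite("pics/end2.png",np.hstack([cv2.resize(im[130:230,200:360,::-1],(400,300)),cv2.resize(cv2.imread("pics/end.png"),(400,300))]))
```

```text
0.2 -1.505 [0.5237 0.4269 0.0806] [-3.2  1.9  5.7] [0.179 0.501 0.019] 0.011039206255953117 21.925
0.305 -1.4 [0.5237 0.427  0.0806] [-2.4  1.4  5.8] [ 0.163  0.507 -0.009] 0.011086927922840464 22.175
0.41 -1.295 [0.5236 0.427  0.0806] [-2.8  1.5  5.8] [0.147 0.556 0.047] 0.011061478819645903 22.425
0.515 -1.19 [0.5236 0.427  0.0806] [-3.5  0.9  5.6] [0.152 0.52  0.088] 0.011459386302262984 22.675
0.62 -1.085 [0.5237 0.427  0.0806] [-3.7  2.1  6.1] [0.142 0.53  0.059] 0.010681487656234568 22.925
0.725 -0.98 [0.5236 0.427  0.0806] [-1.9  0.3  5.9] [0.174 0.492 0.023] 0.011098426946087255 23.175
0.83 -0.875 [0.5236 0.427  0.0806] [-2.7  1.1  6. ] [0.144 0.544 0.145] 0.01084757531159684 23.425
0.935 -0.77 [0.5236 0.427  0.0806] [-3.   1.4  5.9] [0.153 0.489 0.067] 0.011048739459435677 23.675
1.04 -0.665 [0.5236 0.427  0.0806] [-2.6  2.3  6.2] [0.176 0.565 0.021] 0.011038351483560575 23.925
1.145 -0.56 [0.5236 0.427  0.0806] [-2.4  1.2  5.5] [0.171 0.577 0.014] 0.010998369896221225 24.175
1.25 -0.455 [0.5236 0.427  0.0806] [-3.6  1.4  5.6] [0.211 0.6   0.163] 0.010905398205075266 24.425
```

View pics/end2.png

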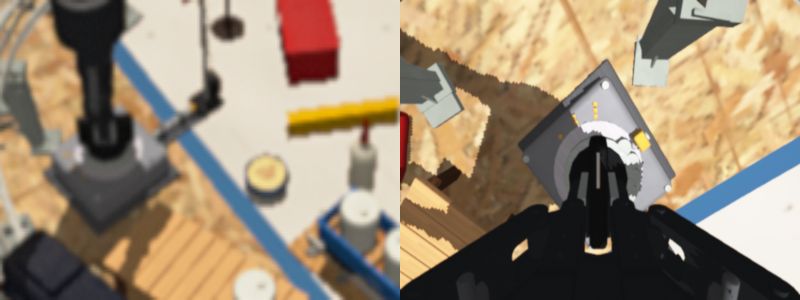

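The bar, seen in the wrist view at about (598,150), runs straight along the tool and points at the stud marks. I'll put a number on its angle before handing in.

Run:
```python
from h import *
f=np.load("end.npz"); im,d,K,R,t=[f[k] for k in("im","d","K","R","t")]
P=cloud(K,R,t,d); r_=np.hypot(P[...,0]-.5238,P[...,1]-.4266)
b=(np.abs(P[...,2]-.077)<.003)&(r_<.04)&(r_>.014); q=P[b][:,:2]-np.array([.5238,.4266]); print(b.sum(),np.c_[np.where(b)[::-1]].mean(0))
m=q.mean(0); a=np.arctan2(m[1],m[0]); print("bar",a,"turn",(0.7046+np.pi)-a%(2*np.pi), np.linalg.norm(q,axis=1).max())
```

```text
2654 [316.80595328 255.07799548]
bar 2.499725512547134 turn 1.3464671410426594 0.032196471819301374
```

Run:
```python
from workcell import r
r.hold(.3); print(r.read_state()["grip_force"], r.read_state()["dq"].round(4)); print(r.finish_job())
```

```text
89.3647027015686 [-0.0017  0.0009 -0.0015  0.0008 -0.0018 -0.0011]
the job is handed in; nothing more can be done
None
```

The job is handed in, verdict not shown: all three pockets hold canisters fully down, the spare is on the dock, and the gripper holds the dial at about 1.25 rad, the turn commanded; a rough camera reading gave 1.35, past the 1.30 stop, so I couldn't confirm it more closely.

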